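# Hold the sander hood at its balance

### The job

The hood of the little thickness sander has lost its stay. Undo its wing screw (turn the wings anticlockwise until they stop, pointing front to back), then raise the hood gently by its bar handle to the point where its weight stands balanced over the hinge and it wants to fall neither way, and hold it still there while I screw on the new stay: finish with the handle still gripped. Do not let the hood drop or go over backwards, and leave the other things on the bench where they are.

Things in the scene. Friction and masses are not known exactly. Their poses are not given: they have to be found in the camera images.
- sander: Small bench thickness sander of plywood, bolted down: 370 wide (y), flat top 150 above the bench, cheeks 260 deep (x); its feed table reaches 195 in front of the origin, a grey motor lies behind. Origin: centre of its underside. Its front is its own -x, turned roughly to the robot; z up. It stands elsewhere each time. The hood lies on its top
- hinge (a point): Middle of the hood's hinge line, 75 behind the sander's origin and 150 above the bench; the hinge line runs along the sander's y, at the back edge of the hood
- hood (a joint): Angle of the hood in rad: 0 shut and level, growing as its front edge is lifted up and back about the hinge; balanced at 1.36, the board then leaning about 12 degrees short of upright; below that it falls shut, above it it falls over backwards. The hinge is nearly frictionless. While the wing screw is locked it lifts no more than about 0.03 rad
- hood_weight (a point): Centre of gravity of the hood with all on it; balanced when straight above the hinge line. The hood is a plywood board 170 deep, 300 wide, 12 thick, 0.6 to 0.97 kg with its fittings; an aluminium dust spigot, 66 across and 64 above the board, stands on it behind and left (+y) of the handle. From the hinge: 95 along the board, 20 above its underside
- handle (a point): Centre of the steel bar handle on the hood's top near its front edge; axes turn with the hood. Bar round, 12 thick, 110 long along the sander's y, on two posts 100 apart, its centre 38 above the hood's top face: hood shut, it is 200 above the bench, 75 in front of the sander's origin, 20 left of it; 150 along the board and 50 above its underside from the hinge. It can turn in the grip
- wing_grip (a point): Centre of the wings of the black wing screw, at the right (-y) front of the hood: hood shut, 190 above the bench, 150 in front of the hinge line, 135 right of the handle's centre. The wings are one upright bar 46 long, 12 thick, 28 high, its underside 12 above the hood's top. The point turns with the screw: wings along its y, gripped across its x, z the screw's axis
- wing_screw (a joint): Angle of the wing screw in rad, anticlockwise seen from above: 0 to 0.3 at the start, locked, wings across the hood (along the sander's y at 0); 1.57 at its stop, free, wings front to back. Its T-foot below, in line with the wings, leaves the slotted keeper only when turned past about 1.25. It is captive in the hood and stays where it is turned; needs about 0.05 N m
- lid_stay: New steel lid stay lying on the bench to the left of the sander, 150 long, flat; leave it
- screwdriver: Screwdriver lying on the bench to the left; leave it
- glue_bottle: White glue bottle, 60 wide, 160 high, standing to the right of the sander; leave it
- headplate: Dark wooden blank 55 x 150 x 6 lying on the sander's feed table, in front of the hood; leave it
- block_plane: Small metal plane, 155 long, 60 high, on the bench to the right; leave it
- brush: Bench brush lying to the right of the sander; leave it
- tape_roll: Roll of tape, 104 wide, 24 high, flat on the bench to the right, beyond the glue bottle; leave it
- caliper: Steel caliper, flat at the back left of the bench; leave it

How it is judged (in metres and radians):
On the way, in this order (a step that is already met when the one before it is completed fails the run):
1. the wing screw is undone while the hood is still shut (value of joint wing_screw above 1.25 rad and value of joint hood below 0.06 rad), for 0.1 s.
2. the hood, held by its handle, is brought to rest at its balance (value of joint hood between 1.28 and 1.44 rad and velocity of joint hood between -0.1 and 0.1 rad/s and contact force between the fingers and hood_c0 above 2 N), for 0.3 s.
At the end, for the whole second after the job is handed in: Through the last second the hood stands within 0.08 rad of its balance at 1.36 rad, moving slower than 0.1 rad/s, with the fingers gripping its handle (more than 2 N), and the wing screw still undone (beyond 1.1 rad) (all of step 2 and value of joint wing_screw above 1.1 rad); the arm keeps its last pose, push and grip.
It fails at once if the hood goes over backwards (beyond 1.7 rad) (value of joint hood above 1.7 rad).
It fails at once if the hood drops shut (faster than 2 rad/s) (velocity of joint hood below -2 rad/s).
It fails at once if another thing on the bench is shifted more than 40 mm (distance of any of lid_stay, screwdriver, glue_bottle, headplate, block_plane, brush, tape_roll, caliper from where it was at the start of the episode above 0.04 m).
It also fails if it takes over 53 s, if anything falls off the work surface, if the arm or the gripper's body presses on something with over 40 N, if the wrist force passes 120 N, or if a joint passes its speed limit or range.

### The arm

A 6-joint arm with a two-finger parallel gripper is mounted at the origin on the work surface. World frame = base frame: x ahead of the robot, y to its left, z up, the work surface at z = 0. Lengths are in mm, angles in rad, forces in N, time in s.
With the tool pointing down it reaches from about 300 to 875 mm from the base axis. Payload 6.4 kg.
Tool frame: the origin (TCP) lies on the centre line of the jaws, within the pads' length; the fingertips stand 19 mm ahead of it and the grasp point (between the pads) is the TCP (env.tip_extent is the distance from the TCP to the fingertips, in mm); z points along the fingers, y is the direction in which the jaws open and shut (so a half turn about z gives the same grasp; the last joint's range is limited). The gripper opens to 85 mm and grips with 20 to 120 N. Pads are 22 mm wide; open, the fingers measure 114 mm over their backs; the gripper's body (76 mm by 85 mm) begins 54 mm behind the grasp point. The pads swing forward as they close: fully open they stand 13 mm farther back than shut.
Start: joints at [-1.345, 0.181, 1.607, -0, 1.354, -0.206], TCP at [240.658, -522.231, 250.288] pointing down, gripper open.
Joint ranges: [-2.99, 2.99], [-0.89, 2.07], [0.3, 2.58], [-1.14, 4.28], [0, 2.63], [-3.12, 3.12]. Speed limits (rad/s): [2.57, 2.57, 3.01, 3.14, 3.14, 3.14].

### API

Orientations are given as a unit quaternion [w, x, y, z].
In Python, from cell import env, imaging, ticket, models gives the robot as it stands. The module is installed in compiled form; this text tells all that it offers.
- The arm moves only by the tool play_rows, never from a script. Its argument "rows" is a list that holds one entry, the list of rows, each a list of 7 numbers: the shift along the tool's x, y, z each as a share of 0.2 m, from -1 to 1, then the turn, a rotation vector about the tool's x, y, z each as a share of 90 degrees, from -1 to 1, then the opening, from 0 (shut) to 1 (fully open). A call has 1 to 10 rows; each row is the pose to reach, as a shift and turn from the pose measured when the call began, along the tool's axes at that moment; what a row does not reach only later rows make up. A row lasts 1/10 s, in which the tool goes at most 50 mm and 8.59 degrees, less where a joint would pass 70% of its speed; a pose out of reach is approached as far as the arm can. A call with a number of a shift or a turn outside -1 to 1 is refused whole. A call with a gripper value outside its range is refused whole. The fingers move at their own pace and stop on an object; the grip force is fixed at half the most. Time passes only in rows, so rows that repeat a pose let the fingers close. It gives the time, the measured TCP pose, the force and the opening at its end, in the units of the state.
- env.read_state(): the state, without advancing time (a new reading comes with each control period).
- imaging.get_image(name): name is "side" or "top" or "wrist"; returns a dict with "image" (384x512x3 uint8, blue, green, red), "depth" (384x512 float32, mm along the optical axis (not along the pixel's ray), 0 where there is no reading), "mtx" (3x3 intrinsics, pixels), "k1" (the pictures are not rectified: a ray, as slopes to the right and down, at radius r is drawn at 1 + k1 r^2 times it, then the intrinsics apply), "R" (3x3) and "t" (3): a world point X has camera coordinates R X + t; the wrist camera has in their place "mount" (4x4, takes a point from camera to tool coordinates, whose origin is the TCP and whose axes are the flange's). Camera axes: x right, y down, z forward; pixel columns grow to the right and rows downward; lengths in mm; the calibration is good to about 2 mm. A picture is of the moment at which its call begins: read the wrist's pose just before it.
- ticket.close_job(): hands the job in, once; it reports no verdict.
Trained networks look in a picture, given as the dict that the camera call returned (one of the last four; its "shot" number tells which), for a name from the list of things; names that differ only in an ending like _2 or _b are one class to them, and where a whole thing is asked for, a point or a joint stands for the part that bears it (a point fixed in the world has none). Each returns a list of dicts, best first, with "conf" (0 to 1); they miss things now and then, are a little off and sometimes report something else, mostly with a low value. They report only what shows in the picture. A call takes as long as a camera call.
- models.look_for(name, picture): "position" ([column, row] in pixels, amid what is visible of it).
The state is a dict: "time_s": time; "joints": joint angles; "qd": joint speeds; "tau": joint torques, N m; "ee_pos": TCP position; "eef_rot": TCP orientation; "ft_force": force on the tool from outside, world axes, zero at the start; "wrist_torque": the same for the moment, N m; "finger_gap": opening from 0.0 (shut) to 1.0 (fully open).
Only numpy, scipy, OpenCV 4.12 (cv2) and the standard library are available. Lean on these libraries where they do the work, as an engineer would, in place of code of your own. Each camera call takes 0.05 s, during which the arm holds its last target.

## Working session

There is one attempt and no reset: what is moved stays moved. The work goes in short steps, Python scripts to look and compute and a tool call to move; the robot and the scene stay as the last step left them, time stands still between calls to the robot, and variables do not carry over. Pictures are saved under pics/ and viewed, and the job is handed in when it is done.

Besides the shell and the picture viewer there is one more tool, called after "Call:" in YAML: its name, and indented under it one key for each argument. play_rows: Moves the arm, as the interface text tells. Its arguments: {"type":"object","properties":{"rows":{"type":"array","items":{"type":"array","items":{"type":"array","items":{"type":"number"}}}}},"required":["rows"]}

```bash
mkdir -p pics
cat > h.py <<'E'
from cell import env, imaging, ticket, models
import numpy as np, cv2
from scipy.spatial.transform import Rotation as Rn
def st():
    s=env.read_state(); return s
def rot(s):
    q=s["eef_rot"]; return Rn.from_quat([q[1],q[2],q[3],q[0]])
def ray(d,u,v):
    K=np.array(d["mtx"]); x=(u-K[0,2])/K[0,0]; y=(v-K[1,2])/K[1,1]
    k=d["k1"]; a,b=x,y
    for _ in range(20):
        f=1+k*(a*a+b*b); a,b=x/f,y/f
    return np.array([a,b,1.0])
def world(d,u,v,s=None,depth=None):
    r=ray(d,u,v); z=depth if depth is not None else d["depth"][int(round(v)),int(round(u))]
    p=r*z
    if "R" in d and d["R"] is not None: return np.array(d["R"]).T@(p-np.array(d["t"]))
    m=np.array(d["mount"]); pt=m[:3,:3]@p+m[:3,3]
    return rot(s).apply(pt)+np.array(s["ee_pos"])
def onplane(d,u,v,z,s=None):
    a=world(d,u,v,s,0.0);b=world(d,u,v,s,1000.0)
    return a+(b-a)*(z-a[2])/(b[2]-a[2])
E
python3 - <<'E'
from h import *
for n in("top","side"):
    d=imaging.get_image(n); cv2.imwrite(f"pics/{n}0.png",d["image"]); print(n,d["k1"],np.array(d["mtx"]).round(1).tolist())
    for o in("handle","wing_grip","sander","hood_weight"):
        for r in models.look_for(o,d)[:2]: print(o,r,world(d,*r["position"]).round(0))
print(st())
E
```

```text
top -0.1435858480113098 [[465.2, 0.0, 254.3], [0.0, 465.2, 183.2], [0.0, 0.0, 1.0]]
handle {'position': [259.5, 194.5], 'conf': 0.56} [513. -22. 166.]
wing_grip {'position': [305.5, 203.1], 'conf': 0.48} [ 488. -156.  199.]
sander {'position': [243.8, 186.0], 'conf': 0.74} [538.  25. 159.]
hood_weight {'position': [262.0, 197.0], 'conf': 0.81} [506. -30. 158.]
side -0.07364546106929473 [[475.3, 0.0, 251.0], [0.0, 475.3, 185.3], [0.0, 0.0, 1.0]]
handle {'position': [267.3, 186.2], 'conf': 0.94} [494.  56. 223.]
handle {'position': [311.6, 207.3], 'conf': 0.61} [366. -36.  58.]
wing_grip {'position': [283.7, 149.1], 'conf': 0.65} [ 484. -130.  200.]
sander {'position': [253.2, 211.1], 'conf': 0.76} [521. 113. 169.]
hood_weight {'position': [269.8, 183.8], 'conf': 0.63} [500.  -7. 165.]
{'time_s': 0.5, 'joints': array([-1.34529914e+00,  1.80797014e-01,  1.60702966e+00,  1.96652048e-05,
        1.35376569e+00, -2.06283341e-01]), 'qd': array([ 0.00021558, -0.00067673,  0.00248521, -0.00166028,  0.00152048,
        0.00050084]), 'tau': array([-2.62563935e-04, -4.44439781e+01, -3.51367414e+01, -2.46093141e-04,
        1.85663303e-03, -2.48738945e-05]), 'ee_pos': array([ 240.66344182, -522.22507792,  250.27577944]), 'eef_rot': array([4.83593412e-08, 9.76786525e-01, 2.14215042e-01, 9.60284888e-06]), 'ft_force': array([ 0.50293388,  0.03946558, -0.95475349]), 'wrist_torque': array([-0.00396231, -0.02419538, -0.03160038]), 'finger_gap': 1.004317077923793}
```

View pics/top0.png

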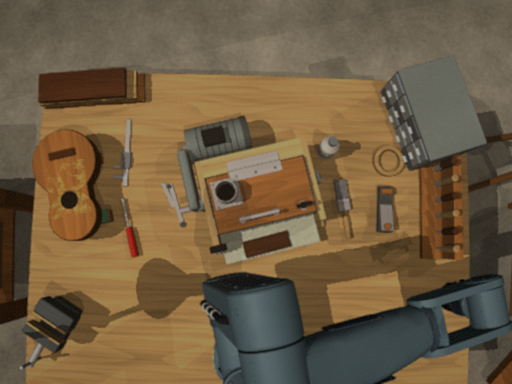

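View pics/side0.png

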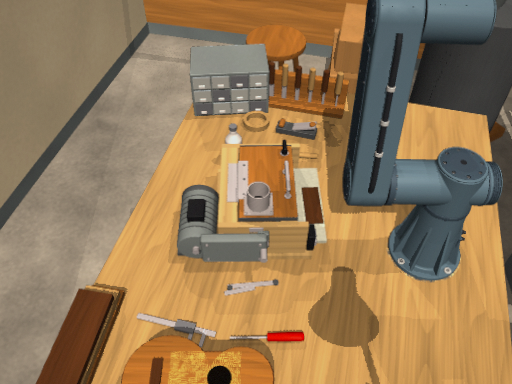

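Run:
```python
from h import *
d=imaging.get_image("top"); im=d["image"]
c=im[120:270,190:350]; cv2.imwrite("pics/topz.png",cv2.resize(c,None,fx=5,fy=5,interpolation=cv2.INTER_CUBIC)[:600,:800] if 0 else cv2.resize(c,(640,600),interpolation=cv2.INTER_CUBIC))
D=d["depth"]
# points at z 185-210
pts=[]
for v in range(120,270):
  for u in range(190,350):
    if D[v,u]>0:
      p=world(d,u,v); pts.append((u,v,*p))
P=np.array(pts); np.save("P.npy",P)
Z=np.full((150,160),0.);
for u,v,x,y,z in P: Z[int(v)-120,int(u)-190]=z
np.set_printoptions(linewidth=250)
print(Z[::6,::6].round(0).astype(int))
```

```text
[[ 10   1   2  -4   9  -1  95 110 115 117   5  -1  -3   8  -6  -3   0  -1   0   6   6  -8  -7   0  -5   0  -4]
 [ -1  -3 103 113 114 145 120   0 129 128  -2  -5   3   3   0   1   5   3   0  -4  -1   2   2  -2  -3  -1   3]
 [118 116 151 148 146 151 126 123 128 125  -1  -8   2  -2  -4   2   0  -1   2   1   4   0   3   0  -1   4   1]
 [130 125 147 147 145 150 124 121 123 125 120  -1   4  -5  -1   1   1   3 151 152   0   0   7 119 155   3   2]
 [128 121 124 145 136 119 120 115 110 114 111  -3  -7   4 149 153 150 146 151 156   0  -7  99 138 159  -1  -2]
 [127 122 122 117 119 111 109 102  93  88 153 152 151 147 149 150 145 146 144 145  -1   4  91 110 113   0   4]
 [112 107 106  98  91 148 147 153 152 148 155 150 151 151 154 155 145 147 144 147 151   0  35  70 -11   0   3]
 [ 83 148 146 149 146 154 148 147 153 153 148 150 150 156 162 162 164 164 157 163 148  -3  -5  -2   4  -3   1]
 [135 152 155 156 154 148 154 154 148 153 162 156 169 163 161 163 156 159 168 165 148   2   1  -1  -1  -1  -5]
 [144  -3 148 149 149 150 164 164 161 162 164 160 165 164 162 155 164 166 165 160 152 133   1  -3  -2
[... 975 characters left out ...]
  57  50  46   8  -5   2  -1  20]
 [ -1  -6   1  -3 156 137  48  51  52  53  53  54  54  45  58  57  57  50  53  48  51  56  -4   5   6  -5  17]
 [ -3  -1   0  -1 148  41  57  55  54  52  64  59  61  54  54  62  60  49  54   0  51  50   3  -2  -3   0  -2]
 [ -1  -6  -2   0 119 121  90  53  50  66  61  57  55  60  56  65  63  49  51   3   2   3  -1   3  -7   0   1]
 [ -4  -5   0   4 118 105  53  54  51  54  53  60  59  53  -1   5  -4   9  -1   0   2   6  -3  -7   4  -3  -3]
 [  3  -5   3   2   3   0  57  47  51  52  -2   8   1  -3   7   6  -3   3  -3   0  -1  -2   8   5   6  -2   3]
 [ -6   2   0   1   0   6   2  -1  -3  -3   0  -2  -1   4  -3  -1  -1   4  -3  -8   2   5   4  -3   5   0  -7]]
```

View pics/topz.png

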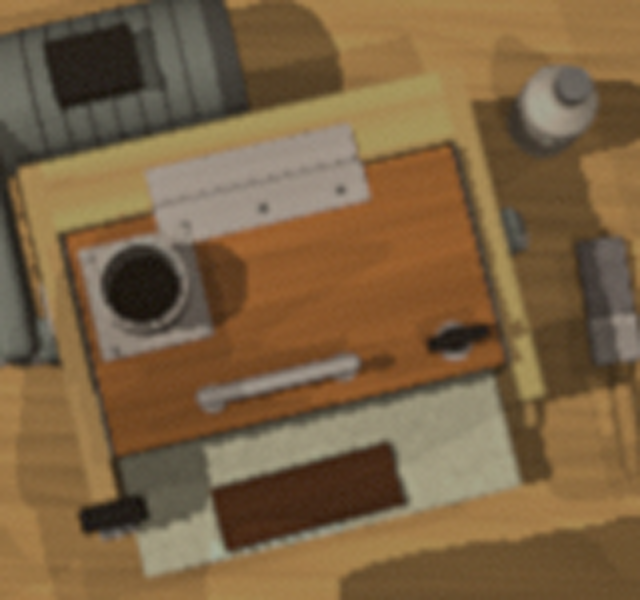

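Run:
```python
from h import *
d=imaging.get_image("top")
z=lambda a,b:(190+a/4-.4,120+b/4-.4)
H=[onplane(d,*z(*p),203)[:2] for p in((205,398),(353,363))]
print("handle ends",H,"c",np.mean(H,0),"len",np.linalg.norm(H[1]-H[0]))
def yaw(a,b): # left-> right is -y of sander
    v=a-b; return np.arctan2(-v[0],v[1])
print(np.degrees(yaw(*H)))
W=[onplane(d,*z(*p),204)[:2] for p in((430,343),(490,332))]
print("wing",W,np.mean(W,0),np.degrees(yaw(*W)),np.linalg.norm(W[1]-W[0]))
C=[onplane(d,*z(*p),162)[:2] for p in((118,457),(505,365),(455,145),(60,235))]
print("corners",C,np.degrees(yaw(C[0],C[1])),np.degrees(yaw(C[3],C[2])),[np.linalg.norm(C[i]-C[i-1]) for i in range(4)])
P=np.load("P.npy");m=(P[:,4]>190)&(P[:,4]<215)&(P[:,1]>200)
q=P[m]
for nm,mm in(("h",q[:,0]<285),("w",q[:,0]>=290)):
    g=q[mm]; g=g[np.linalg.norm(g[:,2:4]-np.median(g[:,2:4],0),axis=1)<75]
    c=g[:,2:5].mean(0);U,S,V=np.linalg.svd(g[:,2:4]-c[:2]);v=V[0]*np.sign(V[0][1])
    t=(g[:,2:4]-c[:2])@v
    print(nm,len(g),c,np.degrees(np.arctan2(-v[0],v[1])),t.min(),t.max(), c[:2]+v*(t.min()+t.max())/2)
```

```text
handle ends [array([436.2867974 ,  30.28378115]), array([464.41661459, -75.81139297])] c [450.35170599 -22.76380591] len 109.7609793463535
14.849592053690124
wing [array([ 480.29328999, -131.25717923]), array([ 489.42288747, -174.80957557])] [ 484.85808873 -153.0333774 ] 11.839106411954694 44.49899748128318
corners [array([392.9329135 ,  94.09232189]), array([ 468.80789084, -192.04417998]), array([ 634.59875231, -152.40185768]), array([557.43125382, 143.44971135])] 14.85135797499958 14.618848271405684 [np.float64(171.7435758942451), np.float64(296.02552235895496), np.float64(170.46443460280813), np.float64(305.7498548131151)]
h 169 [449.66278626 -21.98038924 204.88807033] 15.06925120691116 -59.965004815365354 59.72338668109747 [449.69419497 -22.09704396]
w 65 [ 484.77094979 -153.19627036  201.01549303] 16.568500943699103 -22.45731572384237 22.666568389694874 [ 484.7411144  -153.09598817]
```

Call:
play_rows:
  rows:
    - [[0.2,-0.12,-0.05,0,0,-0.1,1],[0.4,-0.25,-0.1,0,0,-0.19,1],[0.6,-0.37,-0.15,0,0,-0.28,1],[0.77,-0.47,-0.15,0,0,-0.37,1],[0.77,-0.47,-0.15,0,0,-0.46,1],[0.77,-0.47,-0.15,0,0,-0.55,1],[0.77,-0.47,-0.15,0,0,-0.64,1],[0.77,-0.47,-0.15,0,0,-0.73,1],[0.77,-0.47,-0.15,0,0,-0.82,1],[0.77,-0.47,-0.15,0,0,-0.892,1]]

```text
time_s: 1.6
ee_pos: [341.2, -372.4, 280.4]
eef_rot: [0.0, 0.606, 0.795, -0.0]
ft_force: [0.6, 0.3, 0.0]
finger_gap: 0.999
```

```bash
cat >> h.py <<'E'
def show():
    s=st(); R=rot(s).as_matrix()
    print("t",round(s["time_s"],2),"p",np.round(s["ee_pos"],1),"xang",np.degrees(np.arctan2(R[1,0],R[0,0])).round(1),"zax",R[:,2].round(3),"F",np.round(s["ft_force"],1),"M",np.round(s["wrist_torque"],2),"gap",round(float(s["finger_gap"]),3),"j6",round(float(s["joints"][5]),2))
    return s
def to(p,zx=None):
    """shares for target point and tool-down x-angle (deg)"""
    s=st(); r=rot(s); d=r.inv().apply(np.array(p)-s["ee_pos"])/200
    v=np.zeros(3)
    if zx is not None:
        a=np.radians(zx); T=Rn.from_matrix(np.array([[np.cos(a),np.sin(a),0],[np.sin(a),-np.cos(a),0],[0,0,-1]]))
        v=(r.inv()*T).as_rotvec()/(np.pi/2)
    print(d.round(3),v.round(3))
E
python3 - <<'E'
from h import *
show(); to([440,-220,270],105)
E
```

```text
t 1.6 p [ 341.2 -372.4  280.4] xang 105.3 zax [ 0. -0. -1.] F [0.6 0.3 0. ] M [0.02 0.03 0.02] gap 0.999 j6 -1.33
[0.604 0.678 0.052] [0.    0.    0.004]
```

Call:
play_rows:
  rows:
    - [[0.15,0.17,0,0,0,0,1],[0.3,0.34,0,0,0,0,1],[0.45,0.51,0,0,0,0,1],[0.6,0.68,0,0,0,0,1],[0.6,0.68,0,0,0,0,1]]

```text
time_s: 2.1
ee_pos: [442.7, -216.4, 280.6]
eef_rot: [0.0, 0.604, 0.797, 0.001]
ft_force: [-0.4, -0.6, 0.4]
finger_gap: 1.003
```

Run:
```python
from h import *
s=show(); d=imaging.get_image("wrist"); cv2.imwrite("pics/w1.png",d["image"])
for n in("wing_grip","handle"):
  for r in models.look_for(n,d)[:2]: print(n,r,world(d,*r["position"],s).round(1))
to([485,-153,250],105)
```

```text
t 2.1 p [ 442.7 -216.4  280.6] xang 105.7 zax [ 0.001  0.001 -1.   ] F [-0.4 -0.6  0.4] M [-0.01 -0.01  0.04] gap 1.003 j6 -0.97
wing_grip {'position': [356.1, 127.4], 'conf': 0.62} [ 483.2 -150.7  200.2]
handle {'position': [410.5, 87.6], 'conf': 0.64} [ 521.5 -117.2  161.4]
handle {'position': [368.6, 99.3], 'conf': 0.21} [ 484.2 -133.6  201.2]
[0.268 0.304 0.152] [-0.     0.     0.004]
```

View pics/w1.png

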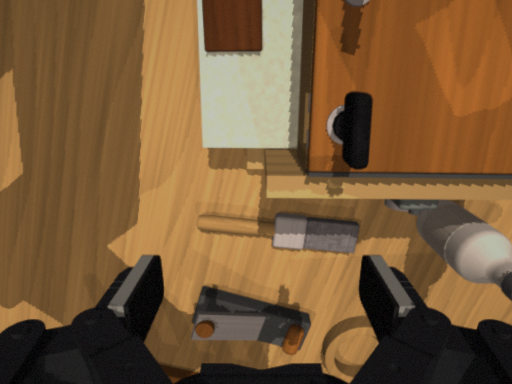

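Run:
```python
from h import *
s=show(); d=imaging.get_image("wrist")
a=onplane(d,358,94,203,s);b=onplane(d,355.5,167,203,s)
print(a,b,(a+b)/2,np.degrees(np.arctan2(-(a-b)[0],(a-b)[1])),np.linalg.norm(a-b))
# hood front edge (right edge of left border): dark line
print(onplane(d,313,30,162,s),onplane(d,309,173,162,s))
```

```text
t 2.25 p [ 440.6 -220.8  280.5] xang 105.4 zax [-0.    -0.001 -1.   ] F [-0.  -0.6  0.3] M [ 0.   -0.03 -0.01] gap 1.003 j6 -0.97
[ 474.93198092 -137.31853919  203.        ] [ 488.22055714 -177.76394534  203.        ] [ 481.57626903 -157.54124226  203.        ] 18.188241895510703 42.572492715546026
[ 444.34173095 -106.0548011   162.        ] [ 471.01138575 -198.0406471   162.        ]
```

Run:
```python
from h import *
to([484,-154,225],106.5);to([484,-154,190],106.5)
```

```text
[0.268 0.3   0.277] [-0.     0.    -0.013]
[0.268 0.3   0.452] [-0.     0.    -0.013]
```

Call:
play_rows:
  rows:
    - [[0.14,0.15,0.1,0,0,-0.01,1],[0.268,0.3,0.2,0,0,-0.013,1],[0.268,0.3,0.277,0,0,-0.013,1],[0.268,0.3,0.277,0,0,-0.013,1],[0.268,0.3,0.277,0,0,-0.013,1]]

```text
time_s: 2.8
ee_pos: [483.6, -155.2, 225.1]
eef_rot: [-0.0, 0.599, 0.801, -0.0]
ft_force: [-0.4, -0.5, -0.2]
finger_gap: 1.004
```

Run:
```python
from h import *
s=show(); d=imaging.get_image("wrist"); cv2.imwrite("pics/w2.png",d["image"])
to([484,-154,190],106.5)
```

```text
t 2.8 p [ 483.6 -155.2  225.1] xang 106.4 zax [-0.001 -0.001 -1.   ] F [-0.4 -0.5 -0.2] M [-0.01  0.    0.02] gap 1.004 j6 -0.83
[0.007 0.002 0.179] [ 0.     0.001 -0.002]
```

View pics/w2.png

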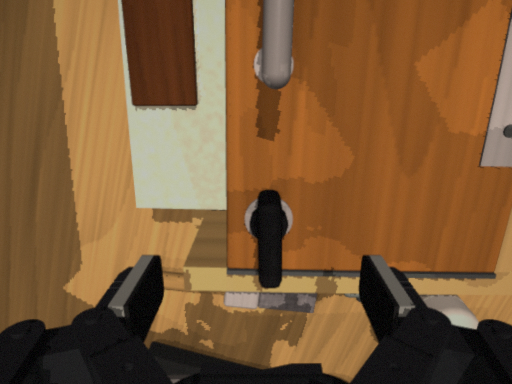

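Call:
play_rows:
  rows:
    - [[0.007,0.012,0.09,0,0,0,1],[0.007,0.012,0.178,0,0,0,1],[0.007,0.012,0.178,0,0,0,1],[0.007,0.012,0.178,0,0,0,0.6],[0.007,0.012,0.178,0,0,0,0.4],[0.007,0.012,0.178,0,0,0,0.2],[0.007,0.012,0.178,0,0,0,0.1],[0.007,0.012,0.178,0,0,0,0.1],[0.007,0.012,0.178,0,0,0,0.05],[0.007,0.012,0.178,0,0,0,0]]

```text
time_s: 3.85
ee_pos: [487.7, -154.2, 193.0]
eef_rot: [0.003, 0.599, 0.801, 0.0]
ft_force: [0.0, 1.6, 11.9]
finger_gap: 0.126
```

Run:
```python
from h import *
s=show()
```

```text
t 3.85 p [ 487.7 -154.2  193. ] xang 106.4 zax [ 0.005 -0.004 -1.   ] F [ 0.   1.6 11.9] M [ 0.11 -0.15 -0.07] gap 0.126 j6 -0.82
```

Call:
play_rows:
  rows:
    - [[0,0,0,0,0,-0.05,0],[0,0,0,0,0,-0.1,0],[0,0,0,0,0,-0.15,0],[0,0,0,0,0,-0.2,0],[0,0,0,0,0,-0.25,0],[0,0,0,0,0,-0.3,0],[0,0,0,0,0,-0.35,0],[0,0,0,0,0,-0.4,0],[0,0,0,0,0,-0.45,0],[0,0,0,0,0,-0.5,0]]

```text
time_s: 4.85
ee_pos: [488.7, -153.2, 193.1]
eef_rot: [0.004, 0.246, 0.969, -0.0]
ft_force: [5.7, 4.3, -1.0]
finger_gap: 0.126
```

Run:
```python
from h import *
s=show()
```

```text
t 4.85 p [ 488.7 -153.2  193.1] xang 151.6 zax [ 0.008 -0.002 -1.   ] F [ 5.7  4.3 -1. ] M [ 0.77 -1.1  -0.09] gap 0.126 j6 -1.61
```

Call:
play_rows:
  rows:
    - [[0,0,0,0,0,-0.06,0],[0,0,0,0,0,-0.12,0],[0,0,0,0,0,-0.18,0],[0,0,0,0,0,-0.24,0],[0,0,0,0,0,-0.3,0],[0,0,0,0,0,-0.35,0],[0,0,0,0,0,-0.4,0],[0,0,0,0,0,-0.44,0],[0,0,0,0,0,-0.46,0],[0,0,0,0,0,-0.46,0]]

```text
time_s: 5.85
ee_pos: [488.9, -151.9, 193.1]
eef_rot: [0.004, -0.113, 0.994, -0.0]
ft_force: [2.0, 5.9, 1.7]
finger_gap: 0.13
```

Run:
```python
from h import *
s=show()
```

```text
t 5.85 p [ 488.9 -151.9  193.1] xang -167.0 zax [ 0.008  0.    -1.   ] F [2.  5.9 1.7] M [ 1.2  -0.39  0.03] gap 0.13 j6 -2.34
```

Call:
play_rows:
  rows:
    - [[0,0,0,0,0,-0.02,0],[0,0,0,0,0,-0.03,0],[0,0,0,0,0,-0.03,0]]

```text
time_s: 6.15
ee_pos: [488.9, -151.8, 193.1]
eef_rot: [0.004, -0.136, 0.991, -0.0]
ft_force: [0.1, 1.2, 0.3]
finger_gap: 0.133
```

Run:
```python
from h import *
s=show()
```

```text
t 6.15 p [ 488.9 -151.8  193.1] xang -164.3 zax [ 0.008  0.001 -1.   ] F [0.1 1.2 0.3] M [ 0.45 -0.24 -0.28] gap 0.133 j6 -2.38
```

Call:
play_rows:
  rows:
    - [[0,0,0,0,0,0,0.5],[0,0,0,0,0,0,0.6],[0,0,0,0,0,0,0.6],[0,0,0,0,0,0,0.6],[0,0,-0.05,0,0,0,0.6],[0,0,-0.2,0,0,0,0.6],[0,0,-0.4,0,0,0,0.8],[0,0,-0.45,0,0,0,1],[0,0,-0.45,0,0,0,1],[0,0,-0.45,0,0,0,1]]

```text
time_s: 7.15
ee_pos: [487.7, -151.6, 282.4]
eef_rot: [0.004, -0.136, 0.991, 0.0]
ft_force: [-0.2, 0.5, -0.8]
finger_gap: 0.998
```

Run:
```python
from h import *
s=show(); d=imaging.get_image("wrist"); cv2.imwrite("pics/w3.png",d["image"])
d=imaging.get_image("top"); cv2.imwrite("pics/t3.png",cv2.resize(d["image"][120:270,190:350],(640,600),interpolation=cv2.INTER_CUBIC))
```

```text
t 7.15 p [ 487.7 -151.6  282.4] xang -164.3 zax [ 0.007  0.001 -1.   ] F [-0.2  0.5 -0.8] M [-0.03 -0.02  0.01] gap 0.998 j6 -2.38
```

View pics/w3.png

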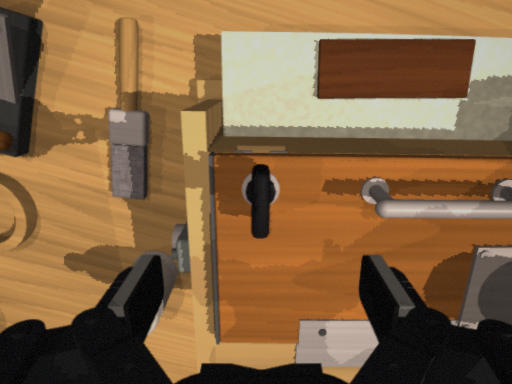

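Run:
```python
from h import *
to([453.5,-28,262],105.5)
```

```text
[-0.004  0.639  0.097] [0.003 0.003 1.002]
```

View pics/t3.png

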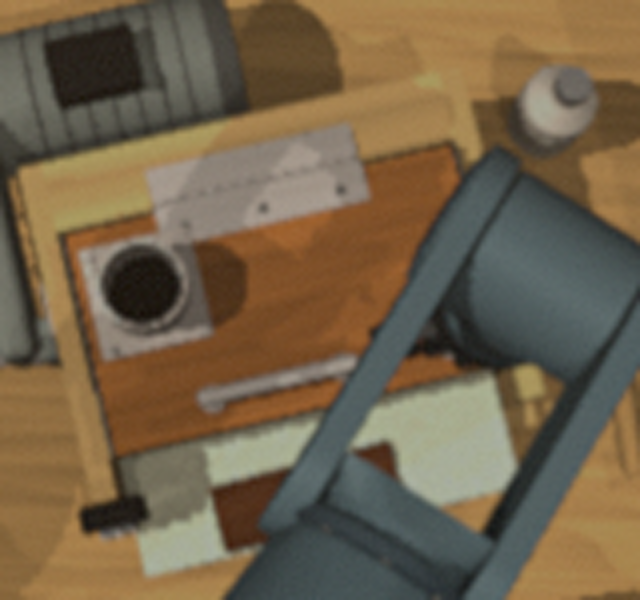

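Call:
play_rows:
  rows:
    - [[0,0.1,0,0,0,0.09,1],[0,0.2,0,0,0,0.18,1],[0,0.3,0,0,0,0.27,1],[0,0.4,0,0,0,0.36,1],[0,0.5,0,0,0,0.45,1],[0,0.6,0,0,0,0.54,1],[0,0.64,0,0,0,0.63,1],[0,0.64,0,0,0,0.72,1],[0,0.64,0,0,0,0.81,1],[0,0.64,0,0,0,0.9,1]]

```text
time_s: 8.25
ee_pos: [451.9, -27.7, 279.9]
eef_rot: [0.0, 0.542, 0.84, 0.002]
ft_force: [0.2, 0.9, 0.3]
finger_gap: 1.002
```

Run:
```python
from h import *
to([453.5,-28,250],105.5)
```

```text
[-0.005  0.006  0.149] [ 0.002 -0.001  0.099]
```

Call:
play_rows:
  rows:
    - [[0,0,0.05,0,0,0.06,1],[-0.005,0.006,0.1,0,0,0.099,1],[-0.005,0.006,0.15,0,0,0.099,1],[-0.005,0.006,0.15,0,0,0.099,1],[-0.005,0.006,0.15,0,0,0.099,1]]

```text
time_s: 8.75
ee_pos: [453.1, -27.9, 249.3]
eef_rot: [-0.001, 0.605, 0.796, 0.002]
ft_force: [-0.3, 0.1, -0.4]
finger_gap: 1.001
```

Run:
```python
from h import *
s=show(); d=imaging.get_image("wrist"); cv2.imwrite("pics/w4.png",d["image"])
```

```text
t 8.75 p [453.1 -27.9 249.3] xang 105.5 zax [ 0.001  0.004 -1.   ] F [-0.3  0.1 -0.4] M [-0.03 -0.01 -0.03] gap 1.001 j6 -0.6
```

View pics/w4.png

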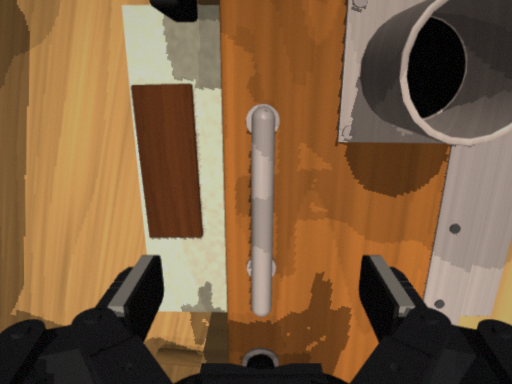

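Call:
play_rows:
  rows:
    - [[0,0,0.12,0,0,0,1],[0,0,0.245,0,0,0,1],[0,0,0.245,0,0,0,1],[0,0,0.245,0,0,0,0.6],[0,0,0.245,0,0,0,0.4],[0,0,0.245,0,0,0,0.2],[0,0,0.245,0,0,0,0.1],[0,0,0.245,0,0,0,0.05],[0,0,0.245,0,0,0,0],[0,0,0.245,0,0,0,0]]

```text
time_s: 9.8
ee_pos: [453.8, -28.0, 201.6]
eef_rot: [0.0, 0.605, 0.796, 0.002]
ft_force: [-2.7, 0.5, 5.5]
finger_gap: 0.109
```

Run:
```python
from h import *
s=show()
```

```text
t 9.8 p [453.8 -28.  201.6] xang 105.5 zax [ 0.003  0.003 -1.   ] F [-2.7  0.5  5.5] M [ 0.05  0.39 -0.12] gap 0.109 j6 -0.6
```

```bash
cat >> h.py <<'E'
A0=np.array([453.8,-28.0,200.8]); YAW=np.radians(15.5)
def P(th): 
    dx=150-(150*np.cos(th)-50*np.sin(th)); dz=150*np.sin(th)+50*np.cos(th)-50
    return A0+np.array([dx*np.cos(YAW),dx*np.sin(YAW),dz])
def ths(l):
    s=show(); r=rot(s); p=np.array(s["ee_pos"])
    rel=p-A0; hx=-150+rel[:2]@[np.cos(YAW),np.sin(YAW)]; hz=50+rel[2]
    print("theta est",np.arctan2(hz,-hx)-np.arctan2(50,150),"radius",np.hypot(hx,hz))
    for t in l: print(round(t,3),(r.inv().apply(P(t)-p)/200).round(3))
E
python3 - <<'E'
from h import *
ths([.02,.04,.07,.1,.13,.16,.19,.22,.25,.27])
E
```

```text
t 9.8 p [453.8 -28.  201.6] xang 105.5 zax [ 0.003  0.003 -1.   ] F [-2.7  0.5  5.5] M [ 0.05  0.39 -0.12] gap 0.109 j6 -0.6
theta est 0.0045388655899161745 radius 158.37614608330895
0.02 [ 0.     0.005 -0.011]
0.04 [ 0.     0.011 -0.026]
0.07 [ 0.     0.02  -0.048]
0.1 [ 0.     0.029 -0.07 ]
0.13 [ 0.     0.039 -0.091]
0.16 [ 0.     0.05  -0.112]
0.19 [ 0.     0.061 -0.133]
0.22 [ 0.     0.073 -0.154]
0.25 [ 0.     0.086 -0.174]
0.27 [ 0.     0.095 -0.187]
```

Call:
play_rows:
  rows:
    - [[0,0.005,-0.011,0,0,0,0],[0,0.011,-0.026,0,0,0,0],[0,0.015,-0.036,0,0,0,0],[0,0.02,-0.048,0,0,0,0]]

```text
time_s: 10.2
ee_pos: [456.9, -27.1, 210.6]
eef_rot: [-0.001, 0.605, 0.796, 0.001]
ft_force: [-2.2, -3.3, -5.4]
finger_gap: 0.114
```

Run:
```python
from h import *
ths(np.arange(.1,.4,.03))
```

```text
t 10.2 p [456.9 -27.1 210.6] xang 105.5 zax [ 0.001  0.003 -1.   ] F [-2.2 -3.3 -5.4] M [-0.69  0.62 -0.1 ] gap 0.114 j6 -0.59
theta est 0.0649610567431706 radius 158.5034378117069
0.1 [-0.     0.013 -0.025]
0.13 [-0.     0.023 -0.046]
0.16 [-0.     0.033 -0.067]
0.19 [-0.     0.045 -0.088]
0.22 [ 0.     0.057 -0.109]
0.25 [ 0.     0.069 -0.129]
0.28 [ 0.     0.082 -0.149]
0.31 [ 0.     0.096 -0.168]
0.34 [ 0.     0.111 -0.187]
0.37 [ 0.     0.125 -0.205]
0.4 [ 0.     0.141 -0.223]
```

Free (5 N, about the hood's weight share). Continue.

Call:
play_rows:
  rows:
    - [[0,0.013,-0.025,0,0,0,0],[0,0.023,-0.046,0,0,0,0],[0,0.033,-0.067,0,0,0,0],[0,0.045,-0.088,0,0,0,0],[0,0.057,-0.109,0,0,0,0],[0,0.069,-0.129,0,0,0,0],[0,0.082,-0.149,0,0,0,0],[0,0.096,-0.168,0,0,0,0],[0,0.111,-0.187,0,0,0,0],[0,0.125,-0.205,0,0,0,0]]

```text
time_s: 11.2
ee_pos: [479.5, -21.0, 252.0]
eef_rot: [-0.002, 0.605, 0.796, -0.001]
ft_force: [-11.2, -5.8, 4.7]
finger_gap: 0.119
```

Run:
```python
from h import *
ths(np.arange(.39,.75,.035))
```

```text
t 11.2 p [479.5 -21.  252. ] xang 105.5 zax [-0.004  0.001 -1.   ] F [-11.2  -5.8   4.7] M [-0.98  1.97 -0.06] gap 0.119 j6 -0.56
theta est 0.36522294294359475 radius 159.59385605315595
0.39 [ 0.001  0.018 -0.01 ]
0.425 [ 0.001  0.037 -0.031]
0.46 [ 0.001  0.056 -0.051]
0.495 [ 0.001  0.076 -0.07 ]
0.53 [ 0.001  0.096 -0.089]
0.565 [ 0.001  0.117 -0.107]
0.6 [ 0.001  0.139 -0.124]
0.635 [ 0.001  0.161 -0.141]
0.67 [ 0.001  0.184 -0.156]
0.705 [ 0.001  0.207 -0.171]
0.74 [ 0.001  0.231 -0.185]
```

Call:
play_rows:
  rows:
    - [[0,0.018,-0.01,0,0,0,0],[0,0.037,-0.031,0,0,0,0],[0,0.056,-0.051,0,0,0,0],[0,0.076,-0.07,0,0,0,0],[0,0.096,-0.089,0,0,0,0],[0,0.117,-0.107,0,0,0,0],[0,0.139,-0.124,0,0,0,0],[0,0.161,-0.141,0,0,0,0],[0,0.184,-0.156,0,0,0,0],[0,0.207,-0.171,0,0,0,0]]

```text
time_s: 12.2
ee_pos: [518.5, -10.6, 289.5]
eef_rot: [-0.002, 0.605, 0.796, -0.002]
ft_force: [-14.8, -4.4, 14.9]
finger_gap: 0.117
```

Run:
```python
from h import *
ths(np.arange(.74,1.1,.035))
d=imaging.get_image("side"); cv2.imwrite("pics/s5.png",cv2.resize(d["image"][80:290,150:430],(800,600)))
```

```text
t 12.2 p [518.5 -10.6 289.5] xang 105.5 zax [-0.006 -0.001 -1.   ] F [-14.8  -4.4  14.9] M [-0.8   2.99 -0.1 ] gap 0.117 j6 -0.52
theta est 0.709745426875461 radius 161.65121788454525
0.74 [0.003 0.03  0.003]
0.775 [ 0.003  0.054 -0.01 ]
0.81 [ 0.003  0.079 -0.023]
0.845 [ 0.003  0.104 -0.034]
0.88 [ 0.003  0.13  -0.045]
0.915 [ 0.003  0.156 -0.054]
0.95 [ 0.003  0.182 -0.063]
0.985 [ 0.003  0.208 -0.071]
1.02 [ 0.003  0.235 -0.078]
1.055 [ 0.003  0.262 -0.084]
1.09 [ 0.003  0.289 -0.089]
```

View pics/s5.png

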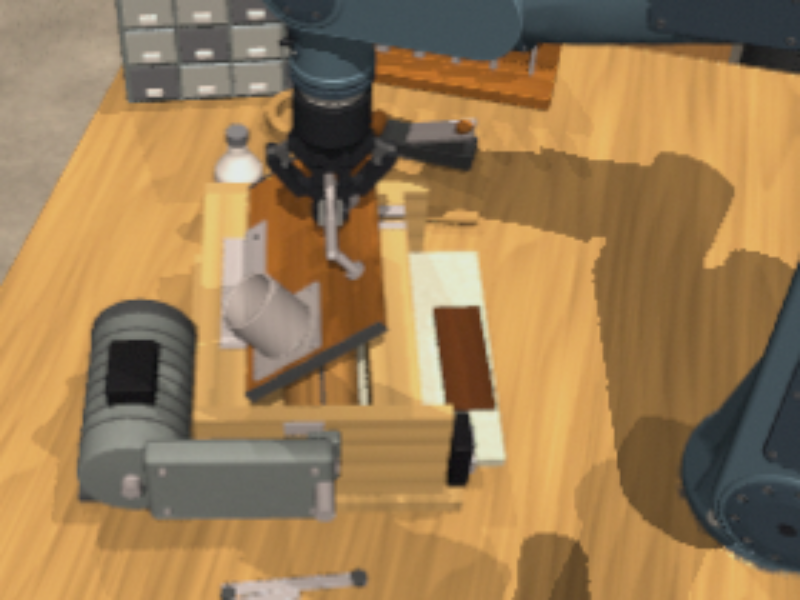

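```bash
sed -i 's/^A0=.*; YAW/A0=np.array([454.8,-27.7,204.3]); YAW/' h.py
python3 - <<'E'
from h import *
ths(np.arange(.74,1.1,.035))
E
```

```text
t 12.25 p [519.3 -10.4 290.1] xang 105.5 zax [-0.005 -0.    -1.   ] F [-15.   -3.8  16.1] M [-0.73  2.91 -0.05] gap 0.115 j6 -0.52
theta est 0.6993353817384562 radius 159.22897728400457
0.74 [ 0.003  0.031 -0.012]
0.775 [ 0.003  0.055 -0.025]
0.81 [ 0.003  0.08  -0.037]
0.845 [ 0.003  0.105 -0.049]
0.88 [ 0.003  0.13  -0.059]
0.915 [ 0.003  0.156 -0.069]
0.95 [ 0.003  0.183 -0.077]
0.985 [ 0.003  0.209 -0.085]
1.02 [ 0.003  0.236 -0.092]
1.055 [ 0.003  0.263 -0.098]
1.09 [ 0.003  0.29  -0.103]
```

Call:
play_rows:
  rows:
    - [[0,0.031,-0.014,0,0,0,0],[0,0.055,-0.027,0,0,0,0],[0,0.08,-0.039,0,0,0,0],[0,0.105,-0.05,0,0,0,0],[0,0.13,-0.06,0,0,0,0],[0,0.156,-0.07,0,0,0,0],[0,0.183,-0.078,0,0,0,0],[0,0.209,-0.086,0,0,0,0],[0,0.236,-0.092,0,0,0,0],[0,0.263,-0.098,0,0,0,0]]

```text
time_s: 13.25
ee_pos: [571.0, 3.6, 312.8]
eef_rot: [-0.0, 0.605, 0.796, -0.001]
ft_force: [-3.8, -2.3, 8.9]
finger_gap: 0.116
```

Run:
```python
from h import *
ths(np.arange(1.06,1.38,.025))
```

```text
t 13.25 p [571.    3.6 312.8] xang 105.5 zax [-0.001 -0.002 -1.   ] F [-3.8 -2.3  8.9] M [-0.48  0.91 -0.05] gap 0.116 j6 -0.47
theta est 1.0641357580033137 radius 161.20593297843516
1.06 [ 0.005 -0.     0.016]
1.085 [0.005 0.019 0.012]
1.11 [0.005 0.039 0.009]
1.135 [0.005 0.058 0.007]
1.16 [0.005 0.078 0.005]
1.185 [0.005 0.098 0.003]
1.21 [0.005 0.117 0.002]
1.235 [0.005 0.137 0.002]
1.26 [0.005 0.157 0.001]
1.285 [0.005 0.177 0.002]
1.31 [0.005 0.196 0.003]
1.335 [0.005 0.216 0.004]
1.36 [0.005 0.236 0.006]
```

Run:
```python
from h import *
c=np.array([np.cos(YAW),np.sin(YAW)])
pts=np.array([[453.8,-28,201.6],[456.9,-27.1,210.6],[479.5,-21,252],[519.3,-10.4,290.1],[571,3.6,312.8]])
q=np.c_[pts[:,:2]@c,pts[:,2]]
from scipy.optimize import least_squares
for fr in(0,1):
    f=lambda h:np.hypot(*(q-h[:2]).T)-(158.1 if not fr else h[2])
    r=least_squares(f,[580,150,158][:2+fr]);print(r.x,r.fun.round(2), "ang",(np.pi-np.arctan2(q[-1,1]-r.x[1],q[-1,0]-r.x[0])-.3217).round(3))
print(q)
for n in("side","wrist"):
    d=imaging.get_image(n); im=d["image"]; 
    cv2.imwrite(f"pics/{n}6.png",cv2.resize(im[80:290,150:430],(800,600),interpolation=cv2.INTER_CUBIC) if n=="side" else im)
```

```text
[582.03897318 157.06546241] [ 0.51  0.22 -0.67 -0.55  0.66] ang 1.054
[588.74209524 150.00558141 167.0798884 ] [ 0.01 -0.   -0.03  0.03 -0.01] ang 1.022
[[429.81282514 201.6       ]
 [433.04059408 210.6       ]
 [456.44879642 252.        ]
 [497.63401524 290.1       ]
 [551.19504694 312.8       ]]
```

View pics/side6.png

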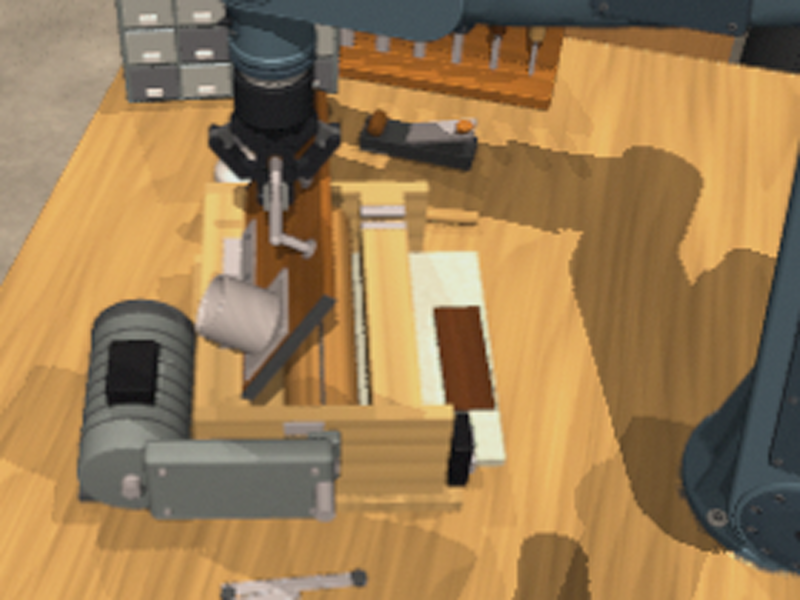

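View pics/wrist6.png

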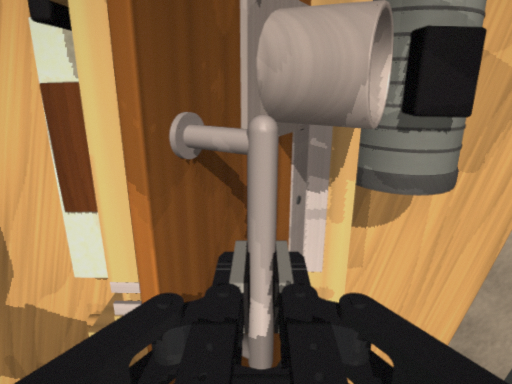

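```bash
cat >> h.py <<'E'
def board():
    s=st(); d=imaging.get_image("wrist"); D=d["depth"]
    im=d["image"].astype(int)
    pts=[]
    for v in range(0,300,3):
        for u in range(60,300,3):
            if D[v,u]>0: pts.append([u,v,*world(d,u,v,s)])
    pts=np.array(pts); X=pts[:,2:]
    # candidate: board pixels by colour: orange
    c=np.array([im[int(v),int(u)] for u,v in pts[:,:2]])
    m=(c[:,2]>80)&(c[:,2]-c[:,0]>70)&(c[:,2]>c[:,1]*1.6)&(X[:,2]>160)
    X=X[m]; rng=np.random.default_rng(0); best=None
    for _ in range(400):
        a=X[rng.choice(len(X),3,replace=False)]; n=np.cross(a[1]-a[0],a[2]-a[0]); L=np.linalg.norm(n)
        if L<200: continue
        n/=L; k=abs((X-a[0])@n)<4
        if best is None or k.sum()>best.sum(): best=k
    Y=X[best]; c0=Y.mean(0); n=np.linalg.svd(Y-c0)[2][2]; n*=np.sign(n[2]) if abs(n[2])>.05 else np.sign(n[0])
    ax=np.array([np.cos(YAW),np.sin(YAW),0])
    th=np.arctan2(n@ax,n[2])
    print("board pts",len(X),best.sum(),"n",n.round(3),"theta",th.round(3),"c",c0.round(1), "zrange",Y[:,2].min().round(),Y[:,2].max().round())
    # plane passes at distance from hinge: offset 12
    return d,s,n,c0,th
E
python3 - <<'E'
from h import *
d,s,n,c0,th=board()
print(s["ee_pos"], "bar-face dist of TCP",(np.array(s["ee_pos"])-c0)@n)
for u,v in((262,150),(262,200),(262,240),(262,330)): print(world(d,u,v,s).round(1))
# side camera plane-independent check
show()
E
```

```text
board pts 2683 2481 n [0.842 0.228 0.489] theta 1.06 c [528.7  38.2 285.5] zrange 185.0 310.0
[571.92299965   3.75617172 313.02312613] bar-face dist of TCP 41.96665688051651
[558.1  56.6 310.8]
[563.5  37.3 309.8]
[567.9  21.2 310.9]
[579.7 -21.3 311.4]
t 13.4 p [571.8   3.8 313. ] xang 105.5 zax [ 0.001 -0.001 -1.   ] F [-3.8 -2.7 10.3] M [-0.41  0.8  -0.09] gap 0.112 j6 -0.47
```

Call:
play_rows:
  rows:
    - [[0,0.015,-0.001,0,0,0,0],[0,0.035,-0.004,0,0,0,0],[0,0.055,-0.006,0,0,0,0],[0,0.075,-0.008,0,0,0,0],[0,0.095,-0.01,0,0,0,0],[0,0.115,-0.011,0,0,0,0],[0,0.135,-0.012,0,0,0,0],[0,0.15,-0.013,0,0,0,0],[0,0.16,-0.013,0,0,0,0],[0,0.16,-0.013,0,0,0,0]]

```text
time_s: 14.4
ee_pos: [603.4, 12.3, 316.4]
eef_rot: [0.001, 0.605, 0.796, 0.0]
ft_force: [-1.9, -3.5, 5.7]
finger_gap: 0.111
```

Run:
```python
from h import *
show(); d,s,n,c0,th=board(); show()
print("to bar: ", [(world(d,u,v,s)).round(1) for u,v in((262,150),(262,200))])
cv2.imwrite("pics/w7.png",d["image"])
```

```text
t 14.4 p [603.4  12.3 316.4] xang 105.5 zax [ 0.002 -0.001 -1.   ] F [-1.9 -3.5  5.7] M [-0.56  0.69 -0.1 ] gap 0.111 j6 -0.45
board pts 1134 949 n [-0.183 -0.054  0.982] theta -0.192 c [543.5  52.4 319. ] zrange 315.0 322.0
t 14.45 p [603.4  12.3 316.4] xang 105.5 zax [ 0.002 -0.001 -1.   ] F [-2.  -2.5  6.1] M [-0.59  0.69 -0.06] gap 0.111 j6 -0.45
to bar:  [array([589.6,  65. , 313.7]), array([594.9,  45.9, 313.4])]
```

View pics/w7.png

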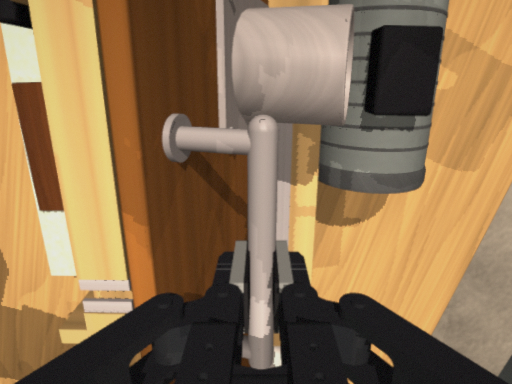

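```bash
cat >> h.py <<'E'
def board2(u0,u1,v0=10,v1=260):
    s=st(); d=imaging.get_image("wrist"); D=d["depth"]
    X=np.array([world(d,u,v,s) for v in range(v0,v1,3) for u in range(u0,u1,2) if D[v,u]>0])
    ax=np.array([np.cos(YAW),np.sin(YAW),0]); q=np.c_[X@ax,X[:,2]]
    rng=np.random.default_rng(0);best=None
    for _ in range(500):
        a,b=q[rng.choice(len(q),2,replace=False)]; t=b-a;L=np.hypot(*t)
        if L<40: continue
        k=abs((q-a)@np.array([-t[1],t[0]])/L)<4
        if best is None or k.sum()>best.sum(): best=k
    Y=q[best];c=Y.mean(0);t=np.linalg.svd(Y-c)[2][0];t*=np.sign(t[1])
    print(len(q),best.sum(),"theta",np.arctan2(t[1],-t[0]).round(3),"c",c.round(1),"z",Y[:,1].min().round(),Y[:,1].max().round())
    hx=579.8; print("face x at hinge height 150:",c[0]+t[0]/t[1]*(150-c[1]))
    return d,s
E
python3 - <<'E'
from h import *
board2(145,205,170,270); board2(145,205,10,100)
E
```

```text
1015 1015 theta 1.278 c [547.8 300.7] z 272.0 321.0
face x at hinge height 150: 593.1911431828717
893 893 theta 1.28 c [550.9 292.2] z 265.0 315.0
face x at hinge height 150: 593.3665148177394
```

Call:
play_rows:
  rows:
    - [[0,0.012,0,0,0,0,0],[0,0.025,0,0,0,0,0],[0,0.038,0.001,0,0,0,0],[0,0.05,0.002,0,0,0,0],[0,0.058,0.002,0,0,0,0],[0,0.063,0.003,0,0,0,0],[0,0.063,0.003,0,0,0,0],[0,0.063,0.003,0,0,0,0],[0,0.063,0.003,0,0,0,0],[0,0.063,0.003,0,0,0,0]]

```text
time_s: 15.55
ee_pos: [615.5, 15.5, 316.0]
eef_rot: [0.002, 0.605, 0.796, 0.0]
ft_force: [-1.1, -3.7, 5.6]
finger_gap: 0.11
```

Run:
```python
from h import *
s=show(); print("xs",s["ee_pos"][:2]@[np.cos(YAW),np.sin(YAW)])
d,s=board2(140,195,170,260);board2(140,195,10,100); show()
cv2.imwrite("pics/w8.png",d["image"])
d=imaging.get_image("side");cv2.imwrite("pics/s8.png",cv2.resize(d["image"][80:290,150:430],(800,600),interpolation=cv2.INTER_CUBIC))
```

```text
t 15.55 p [615.5  15.5 316. ] xang 105.5 zax [ 0.003 -0.002 -1.   ] F [-1.1 -3.7  5.6] M [-0.68  0.55 -0.09] gap 0.11 j6 -0.44
xs 597.2720431479929
837 837 theta 1.339 c [559.1 306.1] z 278.0 324.0
face x at hinge height 150: 596.0328885120983
835 835 theta 1.36 c [561.8 296.6] z 269.0 319.0
face x at hinge height 150: 593.2117424234855
t 15.65 p [615.5  15.5 316. ] xang 105.5 zax [ 0.003 -0.002 -1.   ] F [-1.7 -3.2  4.8] M [-0.72  0.51 -0.04] gap 0.112 j6 -0.44
```

View pics/w8.png

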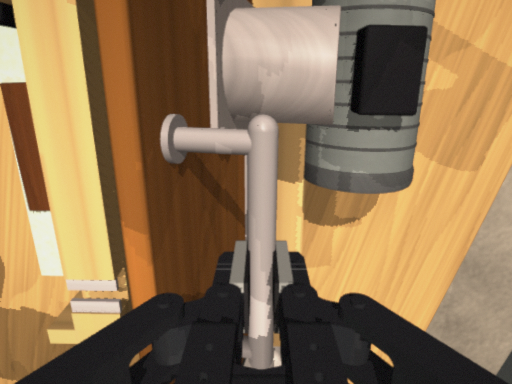

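View pics/s8.png

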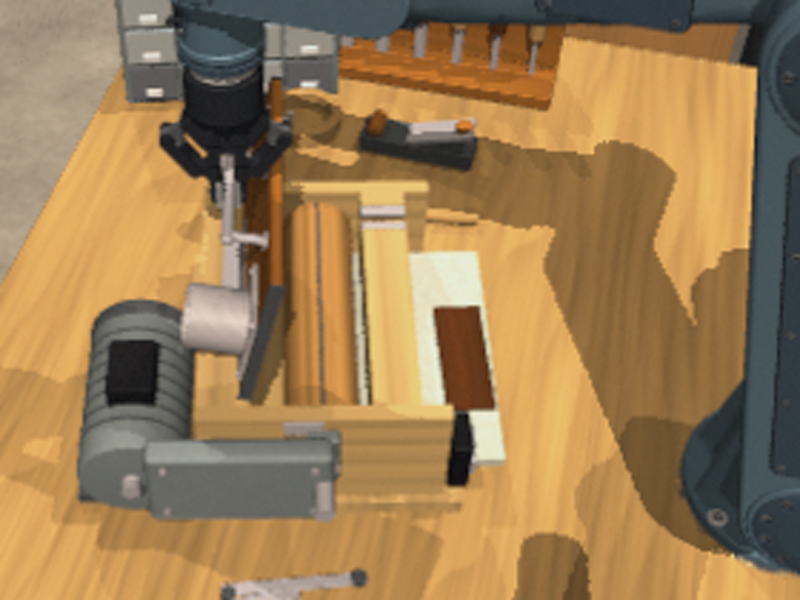

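Call:
play_rows:
  rows:
    - [[0,0.002,0,0,0,0,0],[0,0.002,0,0,0,0,0],[0,0.002,0,0,0,0,0],[0,0.002,0,0,0,0,0],[0,0.002,0,0,0,0,0],[0,0.002,0,0,0,0,0]]

```text
time_s: 16.3
ee_pos: [615.8, 15.6, 315.9]
eef_rot: [0.001, 0.605, 0.796, 0.0]
ft_force: [-1.9, -3.5, 4.9]
finger_gap: 0.112
```

Run:
```python
from h import *
show(); board2(140,195,170,260);board2(140,195,10,100); s=show(); print(s["qd"].round(4))
d=imaging.get_image("top")
print(ticket.close_job())
```

```text
t 16.3 p [615.8  15.6 315.9] xang 105.5 zax [ 0.003 -0.002 -1.   ] F [-1.9 -3.5  4.9] M [-0.76  0.76 -0.14] gap 0.112 j6 -0.44
838 838 theta 1.341 c [559.4 306.1] z 277.0 324.0
face x at hinge height 150: 595.9495716005938
834 834 theta 1.363 c [562.1 296.4] z 268.0 320.0
face x at hinge height 150: 593.0290838654023
t 16.4 p [615.8  15.6 315.9] xang 105.5 zax [ 0.003 -0.002 -1.   ] F [-0.6 -4.6  4.9] M [-0.72  0.69 -0.09] gap 0.11 j6 -0.44
[ 0.0002 -0.      0.0001  0.0022 -0.0003  0.0017]
the job is handed in; nothing more can be done
None
```

I turned the wing screw about 90° anticlockwise until its wings pointed front to back, then raised the hood by its bar handle in about 5 s. I handed the job in at 16.4 s with the handle still gripped and the hood held at its balance.

**Last checks:**
- **Hood angle:** two depth fits of the board gave 1.34 and 1.36 rad, and the arm's position gave about 1.36, against the balance at 1.36.
- **Stillness and grip:** the arm was at rest, with joint speeds around 0.002 rad/s or less. The gripper was shut on the bar at an opening of 0.11, and the wrist force was about 7 N.
- **Wing screw:** I last saw it undone in the wrist picture just after turning it. The hood then lifted without catching, but I did not measure the screw again at the end.
- **Other things on the bench:** I never touched any of them, and those visible in the last side picture looked unmoved. I did not measure their positions.

**One disagreement:** during the lift the bar slid or rolled about 8 mm towards the fingertips. The tool therefore swung on a slightly larger radius than planned, about 167 mm against 158 mm. I corrected for this, and the bar stayed between the pads.

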